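Reload the glaze sampler's spring magazine

TASK

Load both D-hole test discs into the glaze sampler's spring magazine: put each on the D-shaped shaft with the straight side of its hole to the flat of the shaft, and press it down against the spring until it has gone under the two brass catches and they have snapped back over it. At the end both discs must be held flat, one on the other, under the closed catches; leave the plain round ring and all the other things on the table where they are.

Things in the scene. Friction and masses are not known exactly. Their poses are not given: they have to be found in the camera images.
- disc_a_mid (a point): (All sizes in mm.) Unglazed pinkish-white ceramic disc, 12 thick, 56 across, lying flat on the board, about 55 g, both faces alike. Two parallel flats on its rim (48 apart, on its +x and -x sides). D-shaped hole through the middle: 20 in diameter with one straight side, 6.4 from the centre, towards the disc's +x. Point: the disc's centre, half-way up; x towards the straight side of the hole, z up.
- disc_b_mid (a point): The second disc, the same as disc_a in every way; either may go first.
- magazine: Blue-green block fixed to the table, 110 (x) by 120 (y) by 40 high, with an upright steel shaft, spring follower and two catches. Origin at its underside's centre, below the shaft; x towards the flat of the shaft, z up. Nothing but the shaft stands over its +x and -x sides.
- shaft_top (a point): Top of the shaft, on its axis, 98 above the table; axes as the magazine's. The shaft is 16 in diameter with one flat, 4.8 from its axis, on its +x side, and tapers over its top 6. A disc fits with about 1.6 clearance all round and may be up to about 15 degrees off in rotation.
- loaded_top (a point): Point on the shaft's axis level with the catches' flat undersides, 70 above the table: the upper face of the top loaded disc comes up to here. An unpressed disc on the shaft rests on the catches' slopes, its upper face about 22 above this point; push that face 2 to 4 below this point with 8 to 15 N, pressing on both sides of the shaft along the magazine's x.
- follower (a joint): How far the spring follower (a steel plate round the shaft, 48 in diameter, its upper face level with loaded_top when up) is pushed down, m: 0 empty, 0.012 with one disc loaded, 0.024 with two, hard stop at 0.030. Its spring gives 2 N when up and 0.12 N more for each mm.
- catch_a (a joint): Brass spring catch on the +y side of the shaft, 20 wide (x), its nose 24 from the shaft's axis, its top 16 above loaded_top, sloping on top and flat underneath; a post behind it reaches 57 from the axis and 84 above the table. Value: how far it is pushed outwards, m; 0 closed, about 0.004 while a disc passes, at most 0.008. It closes by its own spring (1 N).
- catch_b (a joint): The same catch on the -y side of the shaft.
- board: Wooden board fixed to the table, 220 (x) by 370 (y), 12 thick, on which the discs lie; origin at the centre of its underside.
- plain_ring: Bystander on the board: a ring of the same ceramic, 42 across, 12 thick, with a round hole and no flats. Origin at its underside's centre. Not to be moved.
- dish: Bystander on the board: a small ceramic bowl 48 across and 22 high. Origin at its underside's centre.
- jar: Bystander: closed white jar, 64 across, 75 high. Origin at its underside's centre.
- cup: Bystander: white cup, 72 across, 85 high. Origin at its underside's centre.
- brush: Bystander: brush lying on the table beyond the magazine.
- spatula: Bystander: spatula lying on the table near the robot.
- vase: Bystander: round plaster vase 116 across, 115 high. Origin at its underside's centre.
Things that resemble listed ones, but are neither listed nor needed, are in the scene too. What is shaped like the part that bears disc_b_mid but blue or purple is not meant.

How it is judged:
On the way:
1. one disc has been pressed down under the catches (value of joint follower above 0.009 m and ((horizontal distance between disc_a_mid and loaded_top below 0.004 m and z of disc_a_mid in the frame of loaded_top between -0.0215 and -0.0035 m) or (horizontal distance between disc_b_mid and loaded_top below 0.004 m and z of disc_b_mid in the frame of loaded_top between -0.0215 and -0.0035 m))).
At the end, for the whole second after the job is handed in: Both discs are on the shaft (centres within 4 mm of its axis), flat (tilt under 0.1 rad), at rest and below the catches (the centre of each 3.5 to 21.5 mm below loaded_top), the follower is down by more than 21.5 mm, and both catches are closed (within 1.5 mm) (horizontal distance between each of disc_a_mid, disc_b_mid and loaded_top below 0.004 m and z of disc_a_mid in the frame of loaded_top between -0.0215 and -0.0035 m and angle between each of disc_a_mid, disc_b_mid's own z axis and vertical below 0.1 rad and z of disc_b_mid in the frame of loaded_top between -0.0215 and -0.0035 m and value of joint each of catch_a, catch_b below 0.0015 m and value of joint follower above 0.0215 m and linear speed of each of disc_a, disc_b below 0.02 m/s); the robot touches nothing.
It fails at once if the plain ring, dish, jar, cup, brush, spatula or vase was moved by more than 30 mm (distance of any of plain_ring, dish, jar, cup, brush, spatula, vase from where it was at the start of the episode above 0.03 m).
It also fails if it takes over 67 s, if anything falls off the work surface, if the arm or the gripper's body presses on something with over 40 N, if the wrist force passes 120 N, or if a joint passes its speed limit or range.

ROBOT

A 6-joint arm with a two-finger parallel gripper is mounted at the origin on the work surface. World frame = base frame: x ahead of the robot, y to its left, z up, the work surface at z = 0. Lengths are in m, angles in rad, forces in N, time in s.
With the tool pointing down it reaches from about 0.225 to 0.875 m from the base axis. Payload 3.4 kg.
Tool frame: the origin (TCP) lies between the finger pads; the fingertips stand 8 mm ahead of it and the grasp point (between the pads) lies 11 mm behind it; z points along the fingers, y is the line along which they close (so a half turn about z gives the same grasp; the last joint's range is limited). The gripper opens to 85 mm and grips with 20 to 120 N. Pads are 22 mm wide; open, the fingers measure 114 mm over their backs; the gripper's body (76 mm by 85 mm) begins 54 mm behind the grasp point. The pads swing forward as they close: fully open they stand 13 mm farther back than shut.
Start: joints at [0.993, 0.276, 1.505, -0, 1.361, -0.121], TCP at [0.254, 0.516, 0.239] pointing down, gripper open.
Joint ranges: [-2.89, 2.89], [-0.75, 2.08], [0.22, 2.7], [-1.18, 4.32], [0.11, 2.71], [-2.7, 2.7]. Speed limits (rad/s): [2.57, 2.57, 3.14, 3.14, 3.14, 3.14].

INTERFACE

Orientations are given as a unit quaternion [w, x, y, z].
In Python, from rig import manip gives the robot as it stands.
- The arm moves only by the tool move_arm, never from a script. Its argument "deltas" is a list that holds one entry, the list of rows, each a list of 5 numbers: the shift along the tool's x, y, z normalised to -1 to 1, where 1 is 80 cm, then the turn about the tool's z normalised to -1 to 1, where 1 is 120 degrees, then the closure, from -1 (fully open) to 1 (shut). In form: [[[tx, ty, tz, twist, grip], ...]]. A call has 1 to 12 rows; each row is the pose to reach, as a shift and turn from the pose commanded when the call began, along the tool's axes at that moment; what a row does not reach only later rows make up. A row lasts 1/10 s, in which the tool goes at most 50 mm and 8.59 degrees, less where a joint would pass 70% of its speed; a pose out of reach is approached as far as the arm can. A call with a number of a shift or a turn outside -1 to 1 is refused whole. A call with a gripper value outside its range is refused whole. The fingers move at their own pace and stop on an object; "squeeze" is the grip in N (left out, the last holds). Time passes only in rows, so rows that repeat a pose let the fingers close. It gives the time, the measured TCP pose, the force, the opening and the grip force at its end, in the units of the state.
- manip.get_state(): the state, without advancing time (a new reading comes with each control period).
- manip.get_image(name): name is "scene" or "top"; returns the picture (400x640x3 uint8, red, green, blue); there is no depth.
- manip.camera_params(name): a dict with "fx", "fy", "cx", "cy" (pixels), "dist" ([k1, k2, p1, p2, k3] as OpenCV has them; the pictures are not rectified), "R" (3x3) and "t" (3): a world point X has camera coordinates R X + t. Camera axes: x right, y down, z forward; pixel columns grow to the right and rows downward; lengths in m; the calibration is good to about 2 mm. A picture is of the moment at which its call begins. camera_params takes no time and is no camera call.
- manip.sign_off(): hands the job in; it is judged then, once.
The state is a dict: "clock": time; "qpos": joint angles; "qd": joint speeds; "effort": joint torques, N m; "position": TCP position; "ee_rot": TCP orientation; "contact_force": force on the tool from outside, world axes, zero at the start; "moment": the same for the moment, N m; "width": finger opening in m; "gripper_force": force on a finger pad.
Only numpy, scipy, OpenCV 4.12 (cv2) and the standard library are available. Lean on these libraries where they do the work, as an engineer would, in place of code of your own. Each camera call takes 0.05 s, during which the arm holds its last target. There are 200 camera calls.

## Working session

There is one attempt and no reset: what is moved stays moved. The work goes in short steps, Python scripts to look and compute and a tool call to move; the robot and the scene stay as the last step left them, time stands still between calls to the robot, and variables do not carry over. Pictures are saved under pics/ and viewed, at most 13 in all, crops included, and the job is handed in when it is done.

Besides the shell and the picture viewer there is one more tool, called as a command line: name --argument value ..., lists and objects as JSON in quotes. move_arm: Moves the arm, as the interface text tells. Scaled input: -1 to 1 covers 80 cm each way for a shift and 120 degrees each way for a turn. Its arguments: {"type":"object","properties":{"deltas":{"type":"array","items":{"type":"array","items":{"type":"array","items":{"type":"number","minimum":-1,"maximum":1}}}},"squeeze":{"type":"number"}},"required":["deltas"]}

```bash
mkdir -p pics && ls && python3 - <<'E'
from rig import manip
import cv2, numpy as np
np.set_printoptions(precision=4,suppress=True)
print(manip.get_state())
for n in("scene","top"):
    cv2.imwrite(f"pics/{n}0.png",manip.get_image(n)[:,:,::-1]); print(manip.camera_params(n))
E
```

```text
pics
{'clock': 0.0, 'qpos': array([ 0.993 ,  0.2766,  1.5061, -0.    ,  1.3607, -0.121 ]), 'qd': array([ 0.0001, -0.0003, -0.0002,  0.0007, -0.0008,  0.0006]), 'effort': array([ -0.0006, -41.6767, -24.581 ,  -0.0002,   0.011 ,   0.    ]), 'position': array([0.2534, 0.5156, 0.2385]), 'ee_rot': array([-0.0003,  0.2264,  0.974 , -0.0008]), 'contact_force': array([-0.8799, -0.6025,  0.1703]), 'moment': array([0.0527, 0.0079, 0.0048]), 'gripper_force': 0.0, 'width': 0.08573659327262183}
{'fx': 456.0380831518964, 'fy': 456.0380831518964, 'cx': 320.3752703616182, 'cy': 197.48843125510982, 'dist': array([-0.027,  0.   ,  0.   ,  0.   ,  0.   ]), 'R': array([[ 0.8858,  0.4639, -0.0135],
       [ 0.3021, -0.5985, -0.742 ],
       [-0.3523,  0.6532, -0.6703]]), 't': array([-0.4744, -0.0922,  1.4425])}
{'fx': 397.65413015152916, 'fy': 397.65413015152916, 'cx': 318.3848181721029, 'cy': 199.8445460404026, 'dist': array([-0.0198,  0.    ,  0.    ,  0.    ,  0.    ]), 'R': array([[-0.0018, -0.9999,  0.0113],
       [-0.9915,  0.0003, -0.13  ],
       [ 0.13  , -0.0115, -0.9915]]), 't': array([0.019 , 0.5396, 1.2724])}
```

View pics/scene0.png

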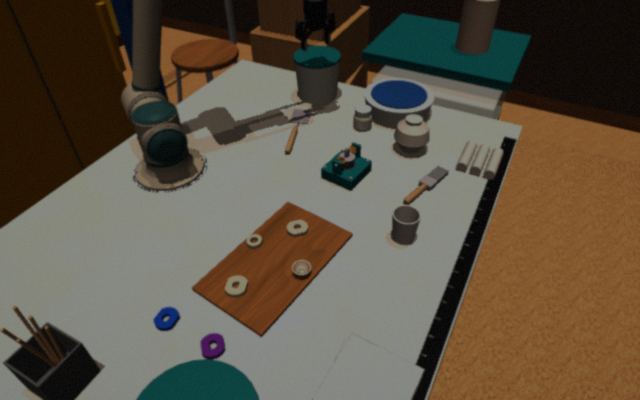

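View pics/top0.png

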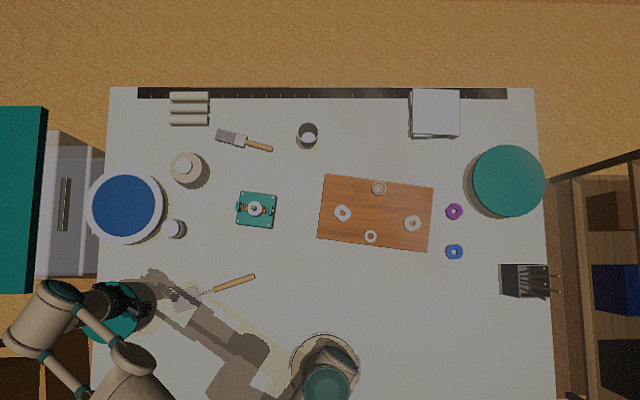

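The top view shows these candidates: ceramic pieces at (342,213), (412,223) and a smaller one at (370,236), the dish at (378,188), a purple lookalike at (454,211) and a blue one at (454,252). The magazine is at (256,209). By the description, the two discs are at (342,213) and (412,223), and I'll check that in one close crop.

```bash
cat > h.py <<'E'
from rig import manip
import cv2, numpy as np
np.set_printoptions(precision=4,suppress=True)
def ray(c,uv):
    p=manip.camera_params(c);K=np.array([[p['fx'],0,p['cx']],[0,p['fy'],p['cy']],[0,0,1.]])
    n=cv2.undistortPoints(np.float64(uv).reshape(-1,1,2),K,np.float64(p['dist'])).reshape(-1,2)
    R=np.array(p['R']);return -R.T@p['t'],np.c_[n,np.ones(len(n))]@R
def onz(c,uv,z):
    o,d=ray(c,uv);return o+d*((z-o[2])/d[:,2])[:,None]
def proj(c,X):
    p=manip.camera_params(c);K=np.array([[p['fx'],0,p['cx']],[0,p['fy'],p['cy']],[0,0,1.]])
    return cv2.projectPoints(np.float64(X).reshape(-1,1,3),cv2.Rodrigues(np.array(p['R']))[0],np.float64(p['t']),K,np.float64(p['dist']))[0].reshape(-1,2)
E
python3 - <<'E'
from h import *
t=cv2.imread('pics/top0.png');s=cv2.imread('pics/scene0.png')
r=lambda i,f:cv2.resize(i,None,fx=f,fy=f,interpolation=cv2.INTER_CUBIC)
a=r(t[172:255,315:437],5)   # 610x415
out=np.zeros((600,800,3),np.uint8);out[:415,:610]=a
b=r(t[187:232,233:281],4);out[415:595,:192]=b
c=r(s[138:192,315:378],3.4);out[415:415+c.shape[0],200:200+c.shape[1]]=c
d=r(s[265:305,215:255],4);out[420:580,430:590]=d
e=r(s[210:245,280:315],4);out[420:560,600:740]=e
cv2.imwrite('pics/crop0.png',out)
# masks
hsv=cv2.cvtColor(t,cv2.COLOR_BGR2HSV)
m=((hsv[...,1]<75)&(hsv[...,2]>90)).astype(np.uint8); box=np.zeros_like(m);box[180:246,325:428]=1
n,l,st,ce=cv2.connectedComponentsWithStats(m*box)
for i in range(1,n):
    if st[i,4]>20: print(st[i],ce[i],onz('top',ce[i],.024))
# board, magazine
for nm,mm,z in(("board",((hsv[...,0]<16)&(hsv[...,1]>100)),.012),("mag",((hsv[...,0]>75)&(hsv[...,0]<100)&(hsv[...,1]>100)),.04)):
    mm=mm.astype(np.uint8);bb=np.zeros_like(mm);bb[165:260,230:440]=1
    cs=max(cv2.findContours(mm*bb,0,2)[0],key=cv2.contourArea);R=cv2.minAreaRect(cs)
    P=onz('top',cv2.boxPoints(R),z);print(nm,P,P.mean(0),np.linalg.norm(P-np.roll(P,1,0),axis=1))
E
```

```text
[372 180  56  16 320] [398.1875 184.1062] [[ 0.5941 -0.2487  0.024 ]]
[334 204  17  18 193] [342.1088 212.5907] [[ 0.4986 -0.0601  0.024 ]]
[403 215  18  17 211] [411.7867 222.6209] [[ 0.4651 -0.2902  0.024 ]]
[364 230  13  13  99] [369.8889 235.8485] [[ 0.4218 -0.1507  0.024 ]]
[325 239  47   7 170] [341.0706 243.2059] [[ 0.398  -0.0557  0.024 ]]
board [[ 0.4169  0.0269  0.012 ]
 [ 0.634  -0.0029  0.012 ]
 [ 0.5829 -0.3743  0.012 ]
 [ 0.367  -0.3366  0.012 ]] [ 0.5002 -0.1717  0.012 ] [0.3669 0.2191 0.3748 0.2192]
mag [[0.4633 0.2945 0.04  ]
 [0.5707 0.2826 0.04  ]
 [0.5535 0.1578 0.04  ]
 [0.4464 0.171  0.04  ]] [0.5085 0.2265 0.04  ] [0.1246 0.1081 0.1259 0.1079]
```

View pics/crop0.png

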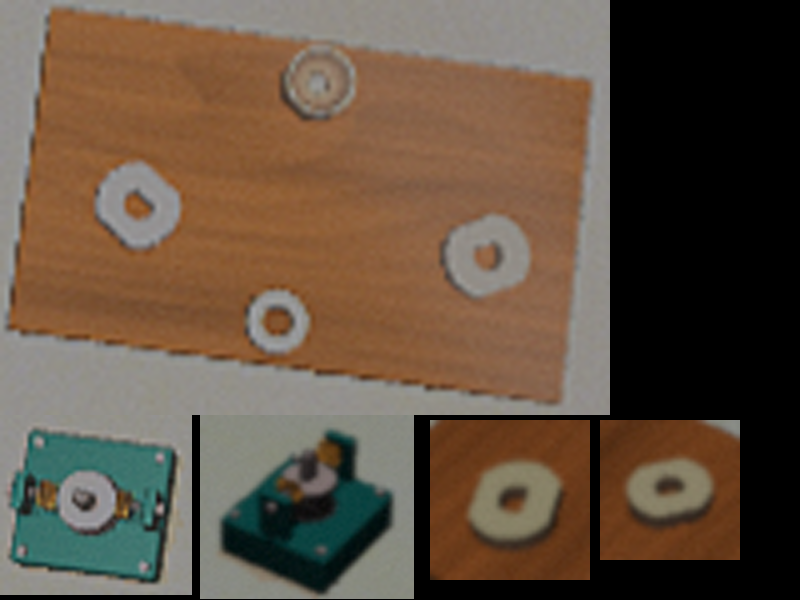

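The crop confirms that the two flatted discs are at top pixels (342,213) and (412,223). The plain ring at (370,236) and the dish at (378,188) stay put. The catches lie roughly along world y. Next I'll measure the rotations on averaged frames rectified to the right heights.

```bash
cat >> h.py <<'E'
def avg(c,n=6): return np.mean([manip.get_image(c).astype(np.float32) for _ in range(n)],0)[:,:,::-1]
def rect(c,im,ctr,z,h=.04,N=240):
    # metric view from above: column=-y (right), row=-x (down), like the top camera
    g=np.linspace(-h,h,N);Y,X=np.meshgrid(-g,-g)
    P=np.c_[ctr[0]+X.ravel(),ctr[1]+Y.ravel(),np.full(N*N,z)]
    q=proj(c,P).reshape(N,N,2).astype(np.float32)
    return cv2.remap(im,q[...,0],q[...,1],cv2.INTER_CUBIC)
E
python3 - <<'E'
from h import *
T=avg('top');S=avg('scene');np.savez('avg0.npz',T=T,S=S)
out=np.zeros((480,720,3),np.float32)
for k,(c,z,h) in enumerate([((.4986,-.0601),.024,.04),((.4651,-.2902),.024,.04),((.5085,.2265),.098,.03)]):
    for j,(n,I) in enumerate((('top',T),('scene',S))):
        r=rect(n,I,c,z,h); out[j*240:j*240+240,k*240:k*240+240]=r
        if k<2:
            u=np.clip(r,0,255).astype(np.uint8);hs=cv2.cvtColor(u,cv2.COLOR_BGR2HSV)
            # ceramic vs wood: threshold saturation by Otsu
            th,m=cv2.threshold(cv2.GaussianBlur(hs[...,1],(0,0),2),0,255,cv2.THRESH_BINARY_INV+cv2.THRESH_OTSU)
            cs,hi=cv2.findContours(m,cv2.RETR_CCOMP,cv2.CHAIN_APPROX_NONE)
            i=max(range(len(cs)),key=lambda i:cv2.contourArea(cs[i]))
            M=cv2.moments(cs[i]);cx,cy=M['m10']/M['m00'],M['m01']/M['m00']
            w=lambda x,y:np.array([c[0]-(y-119.5)*2*h/239,c[1]-(x-119.5)*2*h/239])
            # long axis in world (x=-row,y=-col)
            a=.5*np.arctan2(2*M['mu11'],M['mu02']-M['mu20']) # angle from world x to the long axis
            ch=hi[0][i][2];hole=None
            if ch>=0:
                H=cv2.moments(cs[ch]);hole=w(H['m10']/H['m00'],H['m01']/H['m00'])
            p=w(cx,cy);print('AB'[k],n,th,p,'flat-normal deg',np.degrees(a)+90,hole-p if hole is not None else None,cv2.contourArea(cs[i])*(2*h/239)**2*1e6,cv2.minAreaRect(cs[i]))
cv2.imwrite('pics/r0.png',out)
E
```

```text
A top 84.0 [ 0.4984 -0.0597] flat-normal deg 132.95642393747391 [-0.0008  0.0005] 2404.943891038323 ((118.30792236328125, 119.82522583007812), (171.177734375, 150.037841796875), 44.274776458740234)
A scene 132.0 [ 0.4992 -0.0637] flat-normal deg 15.698786243908415 [-0.0018  0.0003] 2836.4209310061105 ((130.00001525878906, 116.00000762939453), (172.53407287597656, 173.9482879638672), 45.0)
B top 72.0 [ 0.4648 -0.2902] flat-normal deg 21.836873233767577 [-0.001  -0.0001] 2447.072005041929 ((119.0294189453125, 120.6176528930664), (149.24098205566406, 175.83421325683594), 68.83873748779297)
B scene 131.0 [ 0.4654 -0.2937] flat-normal deg 31.329487359654607 [-0.0007 -0.0007] 2710.8208889900393 ((130.81448364257812, 118.78053283691406), (155.65647888183594, 186.93576049804688), 70.34617614746094)[ WARN:0@8.624] global loadsave.cpp:1063 imwrite_ Unsupported depth image for selected encoder is fallbacked to CV_8U.
```

View pics/r0.png

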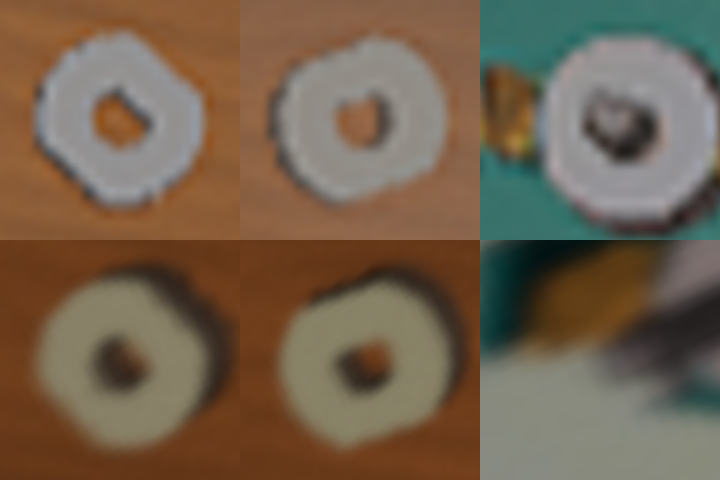

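The rectified views show disc A with its flats at upper right and lower left (normal about -47°/133°). Disc B's flats are at upper left and lower right (normal about 22°). The straight side of each hole and the shaft's flat need a closer zoom.

```bash
python3 - <<'E'
from h import *
d=np.load('avg0.npz');T,S=d['T'],d['S']
def st(r): 
    lo,hi=np.percentile(r,1),np.percentile(r,99.5);return np.clip((r-lo)/(hi-lo)*255,0,255)
out=np.zeros((530,795,3),np.uint8)
L=[('top',T,(.4984,-.0597),.024,.017),('top',T,(.4648,-.2902),.024,.017),('top',T,(.5085,.2265),.098,.022),
('scene',S,(.4980,-.0607),.024,.017),('scene',S,(.4640,-.2912),.024,.017)]
for i,(n,I,c,z,h) in enumerate(L):
    r=st(rect(n,I,c,z,h,260));y,x=divmod(i,3);out[y*265:y*265+260,x*265:x*265+260]=r
print(proj('scene',[.5085,.2265,.098]),proj('top',[.5085,.2265,.098]),proj('top',[.5085,.2265,.04]))
u,v=proj('scene',[.5085,.2265,.085])[0].astype(int)
out[265:525,530:790]=st(cv2.resize(S[v-16:v+16,u-16:u+16],(260,260),interpolation=cv2.INTER_CUBIC))
cv2.imwrite('pics/z0.png',out)
E
```

```text
[[347.4005 147.7415]] [[251.8689 207.1602]] [[254.6156 209.1474]]
```

View pics/z0.png

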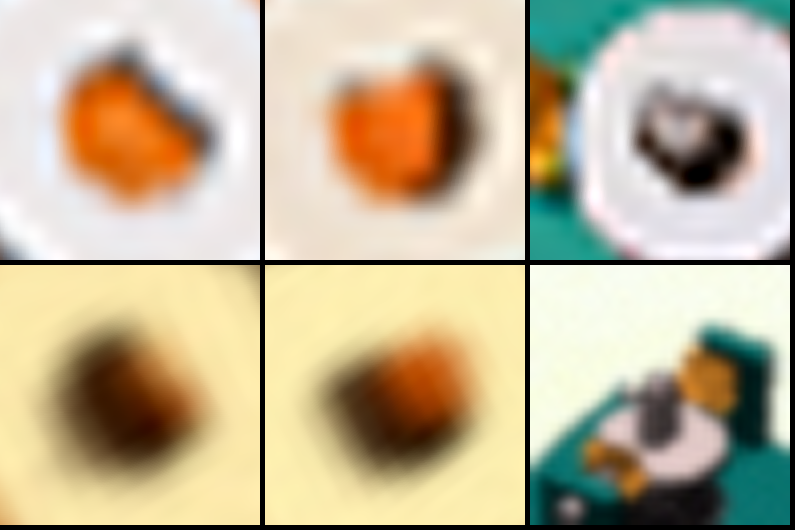

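Both holes are now clear: A's straight side faces upper right (-47°) and B's faces up and slightly left (+22°). The shaft's flat must be on world +x or -x, so I'll compare the shaft's silhouette with the round follower as reference.

```bash
python3 - <<'E'
from h import *
d=np.load('avg0.npz');T,S=d['T'],d['S']
h,N=.04,321;c=np.array((.5085,.2265))
r=rect('top',T,c,.07,h,N);u=np.clip(r,0,255).astype(np.uint8)
hs=cv2.cvtColor(u,cv2.COLOR_BGR2HSV);k=2*h/(N-1)
m=((hs[...,1]<60)&(hs[...,2]>100)).astype(np.uint8)
cs=max(cv2.findContours(m,0,1)[0],key=cv2.contourArea)
(ex,ey),ax,an=cv2.fitEllipse(cv2.convexHull(cs));P=np.array([c[0]-(ey-N//2)*k,c[1]-(ex-N//2)*k])
print('follower',P,np.array(ax)*k,)
# shaft profile along mag x, y through axis, relative to follower centre
r2=rect('top',T,P,.07,.016,33).mean(2)
print('rows x=+16..-16 mm (1mm), averaged over y offset 0..+5mm / -4..0');
for i in range(3,30): print(16-i, r2[i,6:28:1].astype(int))
# scene: follower
q=proj('scene',[P[0],P[1],.085])[0];a,b=int(q[0]),int(q[1])
z=cv2.resize(S[b-9:b+9,a-9:a+9],(400,400),interpolation=cv2.INTER_LANCZOS4)
z2=rect('top',T,P,.07,.022,400);out=np.hstack([z,z2]);cv2.imwrite('pics/s0.png',np.clip((out-20)*1.6,0,255).astype(np.uint8))
E
```

```text
follower [0.5097 0.2239] [0.0485 0.049 ]
rows x=+16..-16 mm (1mm), averaged over y offset 0..+5mm / -4..0
13 [150 151 151 152 152 151 151 150 149 149 148 148 147 147 147 146 146 147
 147 148 148 149]
12 [148 148 148 148 148 149 149 149 148 147 147 148 148 149 148 148 147 147
 147 147 147 148]
11 [145 142 139 137 138 142 145 147 146 145 146 149 152 154 153 152 150 149
 148 147 147 147]
10 [141 135 128 125 127 133 140 144 143 142 144 149 155 158 158 155 152 150
 149 148 147 147]
9 [135 126 118 114 116 123 131 136 136 134 138 144 151 156 156 153 151 150
 149 149 148 148]
8 [129 120 113 109 108 113 119 122 122 121 125 131 138 144 146 145 145 147
 149 150 150 149]
7 [123 116 112 110 107 106 107 107 107 107 112 117 123 129 133 135 139 144
 148 151 152 151]
6 [116 110 111 112 109 104 100  97  97  98 101 103 105 110 115 120 127 136
 145 151 154 152]
5 [107 103 109 115 114 108 101  97  97  99  99  94  90  89  92  97 107 122
 136 149 155 153]
4 [101 100 110 121 122 117 110 106 108 110 106  94  82  75  74  78  90 108
 127 144 154 154]
3 [ 94  93 106 122 128 125 120 117 120 121 112  95  77  63  
[... 837 characters left out ...]
  54  72  88 105 123
 134 142 149 150]
-7 [153 150 148 141 123  98  76  55  41  37  39  44  53  69  87 104 119 135
 143 146 150 150]
-8 [153 153 156 154 140 119  97  77  64  61  64  69  77  91 107 120 132 144
 148 149 150 150]
-9 [151 152 155 154 146 132 116 102  94  93  95  98 104 112 123 131 139 146
 149 149 150 149]
-10 [148 149 151 152 149 142 134 127 124 124 125 127 129 133 137 141 144 147
 149 149 149 148]
-11 [147 149 151 153 152 150 147 145 144 145 146 147 148 148 149 149 149 149
 149 149 148 148]
-12 [147 148 150 151 151 151 150 149 150 151 152 152 152 152 151 151 150 149
 149 149 148 147]
-13 [148 148 149 149 149 149 149 149 149 150 151 151 151 151 150 150 149 149
 148 148 148 148]
```

View pics/s0.png

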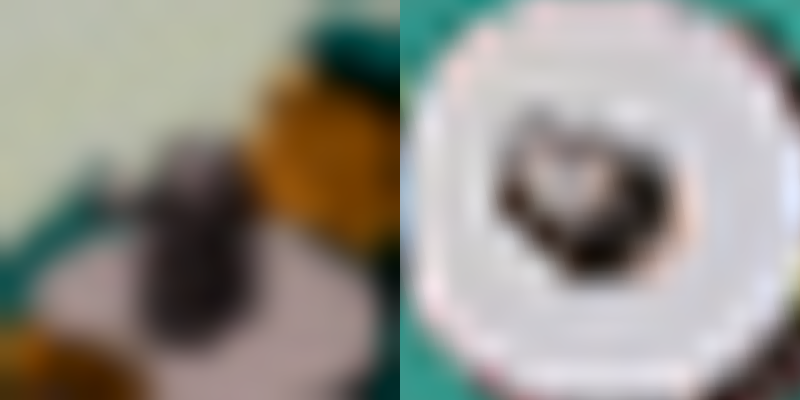

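In the top view the shaft spans about +7 to -9 mm along x relative to the follower's centre. That puts the flat on +x, so the magazine's yaw is about -7°. I'll start with disc A, gripping across its flats. The closing axis goes from yaw -47° at the pick to -7° at the magazine.

```bash
cat > go.py <<'E'
# usage: go.py x y z yaw_deg  -> shift and turn (normalised) from the present pose
import sys
from h import *
from scipy.spatial.transform import Rotation as Rn
s=manip.get_state();R=Rn.from_quat(np.roll(s['ee_rot'],-1)).as_matrix();p=s['position']
yaw=np.degrees(np.arctan2(R[1,1],R[0,1]))
print('clock',round(s['clock'],2),'pos',p,'yaw',round(yaw,2),'F',s['contact_force'],'M',s['moment'],'w',round(s['width'],4),'q6',s['qpos'][5])
for k in range(1,len(sys.argv)-1,4):
    x,y,z,w=map(float,sys.argv[k:k+4]);d=R.T@(np.array([x,y,z])-p)
    t=-((w-yaw+180)%360-180);print('-> ',d/.8,t/120,'mm',d*1e3,'deg',t)
E
python3 go.py .4984 -.0597 .12 -47 
```

```text
clock 0.7 pos [0.2536 0.5161 0.2393] yaw 63.83 F [ 0.6753 -0.7216  0.3492] M [-0.0231 -0.0131  0.0033] w 0.0852 q6 -0.12101711989636106
->  [-0.592  -0.511   0.1491] 0.9235692668919552 mm [-473.6107 -408.7817  119.3076] deg 110.82831202703463
```

move_arm --deltas '[[[-0.592, -0.511, 0.1, 0.9235, -1], [-0.592, -0.511, 0.1, 0.9235, -1], [-0.592, -0.511, 0.1, 0.9235, -1], [-0.592, -0.511, 0.1, 0.9235, -1], [-0.592, -0.511, 0.1, 0.9235, -1], [-0.592, -0.511, 0.1, 0.9235, -1], [-0.592, -0.511, 0.149, 0.9235, -1], [-0.592, -0.511, 0.149, 0.9235, -1], [-0.592, -0.511, 0.149, 0.9235, -1], [-0.592, -0.511, 0.149, 0.9235, -1], [-0.592, -0.511, 0.149, 0.9235, -1], [-0.592, -0.511, 0.149, 0.9235, -1]]]' --squeeze 40

```text
clock: 1.9
position: [0.4847, -0.0278, 0.1291]
ee_rot: [0.0, 0.905, 0.425, 0.001]
contact_force: [0.7, 0.2, 0.8]
width: 0.0854
gripper_force: 0.0
```

```bash
python3 go.py .4984 -.0597 .06 -47 .4984 -.0597 .024 -47
```

```text
clock 1.9 pos [ 0.4847 -0.0278  0.1291] yaw -39.69 F [0.6924 0.2166 0.8356] M [-0.0081 -0.0298  0.0104] w 0.0854 q6 0.4913768611428004
->  [-0.0197  0.0386  0.0864] 0.06092783623382871 mm [-15.7877  30.8644  69.0933] deg 7.311340348059446
->  [-0.0198  0.0385  0.1314] 0.06092783623382871 mm [-15.818   30.835  105.0933] deg 7.311340348059446
```

move_arm --deltas '[[[0, 0, 0, 0, -1], [0, 0, 0, 0, -1], [0, 0, 0, 0, -1]]]'

```text
clock: 2.2
position: [0.4834, -0.0249, 0.1293]
ee_rot: [-0.0, 0.903, 0.429, -0.0]
contact_force: [-0.2, -0.4, -0.7]
width: 0.0852
gripper_force: 0.0
```

```bash
python3 go.py .4984 -.0597 .06 -47 .4984 -.0597 .024 -47
```

```text
clock 2.2 pos [ 0.4834 -0.0249  0.1293] yaw -39.24 F [-0.152  -0.3662 -0.6641] M [-0.0056  0.0126 -0.0155] w 0.0852 q6 0.4886444603496305
->  [-0.0218  0.0421  0.0866] 0.06464985623138375 mm [-17.455   33.6859  69.293 ] deg 7.75798274776605
->  [-0.0218  0.0421  0.1316] 0.06464985623138375 mm [-17.4643  33.7185 105.293 ] deg 7.75798274776605
```

move_arm --deltas '[[[-0.0218, 0.0421, 0.05, 0.0646, -1], [-0.0218, 0.0421, 0.0866, 0.0646, -1], [-0.0218, 0.0421, 0.11, 0.0646, -1], [-0.0218, 0.0421, 0.1316, 0.0646, -1], [-0.0218, 0.0421, 0.1316, 0.0646, -1], [-0.0218, 0.0421, 0.1316, 0.0646, 0.3], [-0.0218, 0.0421, 0.1316, 0.0646, 1], [-0.0218, 0.0421, 0.1316, 0.0646, 1], [-0.0218, 0.0421, 0.1316, 0.0646, 1], [-0.0218, 0.0421, 0.1316, 0.0646, 1], [-0.0218, 0.0421, 0.1316, 0.0646, 1], [-0.0218, 0.0421, 0.1316, 0.0646, 1]]]' --squeeze 40

```text
clock: 3.4
position: [0.5, -0.0604, 0.0257]
ee_rot: [0.0, 0.931, 0.366, 0.001]
contact_force: [-0.5, 1.2, 5.5]
width: 0.046
gripper_force: 40.0
```

```bash
python3 go.py .5097 .2239 .16 -7
```

```text
clock 3.4 pos [ 0.5    -0.0604  0.0257] yaw -47.06 F [-0.4572  1.2301  5.5245] M [0.3281 0.1573 0.0288] w 0.046 q6 0.5616063943398736
->  [ 0.2513 -0.2515 -0.1679] -0.33386392361664957 mm [ 201.0592 -201.222  -134.2889] deg -40.063670833997946
```

move_arm --deltas '[[[0, 0, -0.05, 0, 1], [0, 0, -0.1, 0, 1], [0, 0, -0.168, 0, 1], [0.07, -0.07, -0.168, -0.05, 1], [0.14, -0.14, -0.168, -0.1, 1], [0.2513, -0.2515, -0.168, -0.3339, 1], [0.2513, -0.2515, -0.168, -0.3339, 1], [0.2513, -0.2515, -0.168, -0.3339, 1], [0.2513, -0.2515, -0.168, -0.3339, 1], [0.2513, -0.2515, -0.168, -0.3339, 1], [0.2513, -0.2515, -0.168, -0.3339, 1], [0.2513, -0.2515, -0.168, -0.3339, 1]]]'

```text
clock: 4.6
position: [0.5088, 0.2227, 0.1586]
ee_rot: [0.0, 0.749, 0.662, -0.0]
contact_force: [0.3, -1.0, -0.5]
width: 0.0461
gripper_force: 41.6
```

```bash
python3 go.py .5097 .2239 .16 -7 && python3 - <<'E'
from h import *
S=avg('scene',3);np.save('S1.npy',S)
u,v=proj('scene',[.51,.224,.12])[0].astype(int);print(u,v)
z=cv2.resize(S[v-40:v+40,u-50:u+50],(800,600)[:2] if 0 else (750,600),interpolation=cv2.INTER_CUBIC)
cv2.imwrite('pics/s1.png',np.clip((z-10)*1.5,0,255).astype(np.uint8))
E
```

```text
clock 4.6 pos [0.5088 0.2227 0.1586] yaw -7.03 F [ 0.2618 -1.0243 -0.4977] M [-0.0133  0.0158 -0.0207] w 0.0461 q6 0.41054212562367054
->  [ 0.0017  0.0009 -0.0017] -0.00024017890768585442 mm [ 1.3234  0.7185 -1.3553] deg -0.02882146892230253
347 142
```

View pics/s1.png

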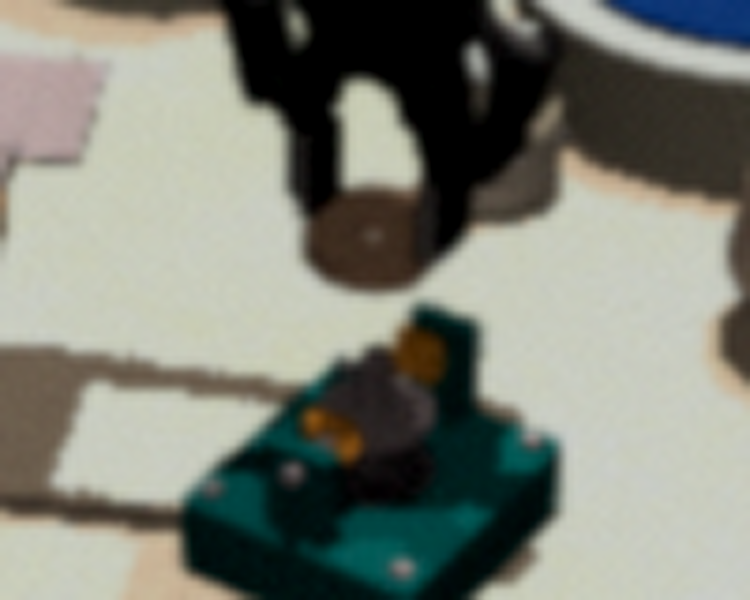

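Disc A is held level between the fingertips, with its hole at zoom pixel (372,237), above the shaft at (375,370). I'll compare the camera's estimate of the disc and follower centres with the TCP.

```bash
python3 - <<'E'
from h import *
S=np.load('S1.npy');S0=np.load('avg0.npz')['S']
print('hole',onz('scene',[346.6,133.6],.151))
# held disc colour mask in scene
u=np.clip(S,0,255).astype(np.uint8);hs=cv2.cvtColor(u,cv2.COLOR_BGR2HSV)
print(hs[136,343],hs[130,341],hs[137,350])
# follower in scene at z=.07
P=(.5097,.2239);r=rect('scene',S0,P,.07,.04,321);w=np.clip(r,0,255).astype(np.uint8);h2=cv2.cvtColor(w,cv2.COLOR_BGR2HSV)
m=((h2[...,1]<70)&(h2[...,2]>60)).astype(np.uint8)
print(h2[160+60,160],h2[160,160+70],h2[160,100])
k=.08/320
b=np.zeros_like(m);cv2.circle(b,(160,160),115,1,-1);m&=b
cs=max(cv2.findContours(m,0,1)[0],key=cv2.contourArea);(ex,ey),ax,an=cv2.fitEllipse(cv2.convexHull(cs));print('follower scene',P[0]-(ey-160)*k,P[1]-(ex-160)*k,np.array(ax)*k)
o=np.hstack([w,cv2.cvtColor(m*255,cv2.COLOR_GRAY2BGR)]);cv2.imwrite('pics/f.png',o)
E
```

```text
hole [[0.5071 0.2208 0.151 ]]
[13 97 50] [12 88 49] [13 99 49]
[  0  26 119] [ 10  62 103] [ 3 29 88]
follower scene 0.5074355842590332 0.2230072425842285 [0.0504 0.0535]
```

View pics/f.png

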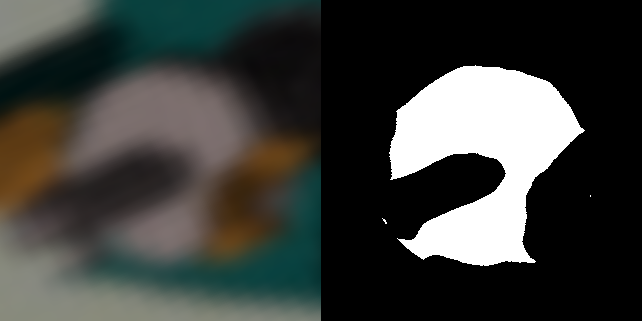

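In the scene view the follower is centred at about (0.509,0.223), within 1–2 mm of the top-camera value. I'll go to (0.510,0.224) and feel the way down over the taper.

move_arm --deltas '[[[0.0017, 0.001, 0.02, 0, 1], [0.0017, 0.001, 0.04, 0, 1], [0.0017, 0.001, 0.05, 0, 1], [0.0017, 0.001, 0.056, 0, 1], [0.0017, 0.001, 0.06, 0, 1], [0.0017, 0.001, 0.063, 0, 1], [0.0017, 0.001, 0.063, 0, 1]]]'

```text
clock: 5.45
position: [0.5102, 0.2248, 0.1081]
ee_rot: [0.0, 0.749, 0.663, 0.0]
contact_force: [-1.2, 0.8, -0.7]
width: 0.0461
gripper_force: 41.6
```

```bash
python3 go.py .5097 .2239 .10 -7
```

```text
clock 5.45 pos [0.5102 0.2248 0.1081] yaw -7.0 F [-1.2156  0.7597 -0.7008] M [-0.0118  0.0279  0.0345] w 0.0461 q6 0.4123395838411578
->  [-0.0012 -0.0004  0.0101] 2.8049753300981213e-05 mm [-0.9941 -0.3377  8.0668] deg 0.0033659703961177456
```

move_arm --deltas '[[[0, 0, 0.0025, 0, 1], [0, 0, 0.005, 0, 1], [0, 0, 0.0075, 0, 1], [0, 0, 0.0075, 0, 1]]]'

```text
clock: 5.85
position: [0.5098, 0.2248, 0.1017]
ee_rot: [-0.0, 0.749, 0.663, -0.0]
contact_force: [0.6, 0.1, -0.7]
width: 0.0463
gripper_force: 41.6
```

```bash
python3 go.py .5097 .2239 .10 -7
```

```text
clock 5.85 pos [0.5098 0.2248 0.1017] yaw -6.99 F [ 0.5532  0.149  -0.7119] M [-0.0031  0.0177 -0.0251] w 0.0463 q6 0.41230515549439495
->  [-0.0012 -0.      0.0021] 0.00011889836896870066 mm [-0.9384 -0.0231  1.6778] deg 0.014267804276244078
```

move_arm --deltas '[[[0, 0, 0.003, 0, 1], [0, 0, 0.006, 0, 1], [0, 0, 0.009, 0, 1], [0, 0, 0.011, 0, 1], [0, 0, 0.0135, 0, 1], [0, 0, 0.0135, 0, 1]]]' --squeeze 60

```text
clock: 6.45
position: [0.5102, 0.225, 0.0911]
ee_rot: [0.0, 0.749, 0.663, 0.0]
contact_force: [-0.1, 0.0, 0.1]
width: 0.0453
gripper_force: 61.3
```

```bash
python3 go.py .5097 .2239 .0687 -7
```

```text
clock 6.45 pos [0.5102 0.225  0.0911] yaw -6.99 F [-0.0859  0.0028  0.0527] M [-0.0113 -0.0223  0.006 ] w 0.0453 q6 0.4123121346135836
->  [-0.0014 -0.0005  0.028 ] 4.684401585706155e-05 mm [-1.1336 -0.4237 22.3786] deg 0.005621281902847386
```

move_arm --deltas '[[[0, 0, 0.003, 0, 1], [0, 0, 0.006, 0, 1], [0, 0, 0.009, 0, 1], [0, 0, 0.011, 0, 1], [0, 0, 0.0135, 0, 1], [0, 0, 0.0135, 0, 1]]]'

```text
clock: 7.05
position: [0.5101, 0.2249, 0.0801]
ee_rot: [-0.0, 0.749, 0.663, 0.0]
contact_force: [0.7, -0.1, 1.6]
width: 0.0453
gripper_force: 61.4
```

```bash
python3 go.py .5097 .2239 .0687 -7
```

```text
clock 7.05 pos [0.5101 0.2249 0.0801] yaw -6.99 F [ 0.7064 -0.0771  1.646 ] M [ 0.0233 -0.1143  0.0432] w 0.0453 q6 0.41232801757683324
->  [-0.0013 -0.0004  0.0143] 7.304617355761897e-05 mm [-1.0633 -0.3192 11.4184] deg 0.008765540826914275
```

move_arm --deltas '[[[0, 0, 0.003, 0, 1], [0, 0, 0.006, 0, 1], [0, 0, 0.009, 0, 1], [0, 0, 0.0115, 0, 1], [0, 0, 0.014, 0, 1], [0, 0, 0.014, 0, 1]]]'

```text
clock: 7.65
position: [0.5101, 0.2249, 0.0688]
ee_rot: [-0.0, 0.749, 0.663, 0.0]
contact_force: [-0.6, -1.3, 2.7]
width: 0.0454
gripper_force: 61.6
```

```bash
python3 go.py .5097 .2239 .067 -7
```

```text
clock 7.65 pos [0.5101 0.2249 0.0688] yaw -6.99 F [-0.6062 -1.3259  2.6502] M [ 0.0168 -0.0967 -0.0139] w 0.0454 q6 0.4123312285974585
->  [-0.0013 -0.0004  0.0023] 4.524308087117864e-05 mm [-1.0738 -0.3085  1.8273] deg 0.005429169704541437
```

move_arm --deltas '[[[0, 0, 0.0015, 0, 1], [0, 0, 0.0025, 0, 1], [0, 0, 0.0025, 0, 1], [0, 0, 0.0025, 0, 1]]]'

```text
clock: 8.05
position: [0.5101, 0.2249, 0.0672]
ee_rot: [0.0, 0.749, 0.663, 0.0]
contact_force: [-0.2, 0.3, 3.2]
width: 0.0453
gripper_force: 61.6
```

move_arm --deltas '[[[0, 0, 0, 0, -1], [0, 0, 0, 0, -1], [0, 0, 0, 0, -1], [0, 0, 0, 0, -1], [0, 0, -0.04, 0, -1], [0, 0, -0.09, 0, -1], [0, 0, -0.14, 0, -1], [0, 0, -0.14, 0, -1]]]'

```text
clock: 8.85
position: [0.5136, 0.226, 0.1849]
ee_rot: [0.002, 0.749, 0.663, 0.005]
contact_force: [-0.3, -0.9, 0.1]
width: 0.0852
gripper_force: 0.0
```

```bash
python3 go.py .4648 -.2902 .16 22 && python3 - <<'E'
from h import *
S=avg('scene',3);np.save('S2.npy',S)
u,v=proj('scene',[.51,.224,.08])[0].astype(int)
z=cv2.resize(S[v-24:v+24,u-30:u+30],(600,480),interpolation=cv2.INTER_CUBIC)
cv2.imwrite('pics/s2.png',np.clip((z-10)*2,0,255).astype(np.uint8))
E
```

```text
clock 8.85 pos [0.5136 0.226  0.1849] yaw -6.98 F [-0.2797 -0.9093  0.1426] M [ 0.0165 -0.0444 -0.0071] w 0.0852 q6 0.412319175045692
->  [-0.648   0.0176  0.0282] -0.24152365908959011 mm [-518.397    14.0496   22.5665] deg -28.982839090750815
```

View pics/s2.png

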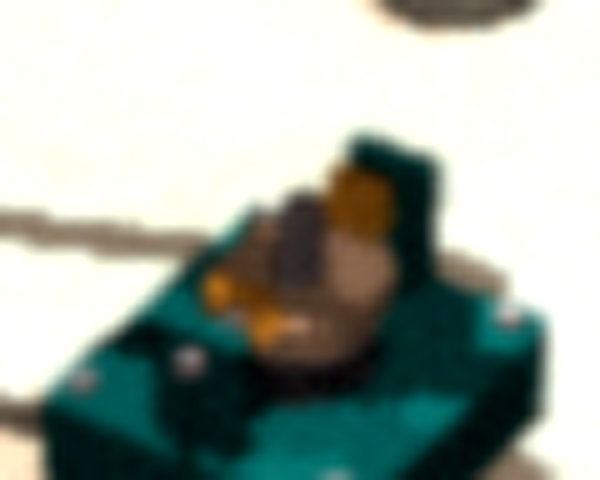

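Disc A sits level under both catches, with its top face at the catch undersides around (330,290). Next is disc B.

move_arm --deltas '[[[-0.646, 0.0224, 0, -0.2415, -1], [-0.646, 0.0224, 0, -0.2415, -1], [-0.646, 0.0224, 0, -0.2415, -1], [-0.646, 0.0224, 0, -0.2415, -1], [-0.646, 0.0224, 0, -0.2415, -1], [-0.646, 0.0224, 0.074, -0.2415, -1], [-0.646, 0.0224, 0.074, -0.2415, -1], [-0.646, 0.0224, 0.074, -0.2415, -1], [-0.646, 0.0224, 0.074, -0.2415, -1], [-0.646, 0.0224, 0.074, -0.2415, -1], [-0.646, 0.0224, 0.074, -0.2415, -1], [-0.646, 0.0224, 0.074, -0.2415, -1]]]' --squeeze 40

```text
clock: 10.2
position: [0.4632, -0.294, 0.1167]
ee_rot: [-0.002, 0.561, 0.828, -0.001]
contact_force: [0.0, 0.3, 0.6]
width: 0.0853
gripper_force: 0.0
```

move_arm --deltas '[[[0, 0, 0, 0, -1], [0, 0, 0, 0, -1], [0, 0, 0, 0, -1]]]'

```text
clock: 10.5
position: [0.4649, -0.2887, 0.1197]
ee_rot: [-0.001, 0.559, 0.829, 0.0]
contact_force: [-0.1, 0.3, -0.3]
width: 0.0852
gripper_force: 0.0
```

```bash
python3 go.py .4648 -.2902 .026 21.8
```

```text
clock 10.5 pos [ 0.4649 -0.2887  0.1197] yaw 22.09 F [-0.0566  0.3004 -0.3254] M [ 0.0002 -0.0035 -0.0369] w 0.0852 q6 -1.0687775426160488
->  [-0.0019 -0.0008  0.1171] 0.0023897182895159593 mm [-1.516  -0.6233 93.7104] deg 0.2867661947419151
```

move_arm --deltas '[[[-0.0018, -0.0008, 0.04, 0.0024, -1], [-0.0018, -0.0008, 0.08, 0.0024, -1], [-0.0018, -0.0008, 0.1, 0.0024, -1], [-0.0018, -0.0008, 0.117, 0.0024, -1], [-0.0018, -0.0008, 0.117, 0.0024, -1], [-0.0018, -0.0008, 0.117, 0.0024, 0.3], [-0.0018, -0.0008, 0.117, 0.0024, 1], [-0.0018, -0.0008, 0.117, 0.0024, 1], [-0.0018, -0.0008, 0.117, 0.0024, 1], [-0.0018, -0.0008, 0.117, 0.0024, 1], [-0.0018, -0.0008, 0.117, 0.0024, 1], [-0.0018, -0.0008, 0.117, 0.0024, 1]]]' --squeeze 40

```text
clock: 11.7
position: [0.4657, -0.2921, 0.028]
ee_rot: [0.001, 0.561, 0.827, 0.0]
contact_force: [-0.8, 2.0, 4.7]
width: 0.0455
gripper_force: 40.0
```

```bash
python3 go.py .5101 .2246 .16 -7
```

```text
clock 11.7 pos [ 0.4657 -0.2921  0.028 ] yaw 21.68 F [-0.8071  2.0477  4.7419] M [ 0.1903  0.0789 -0.0469] w 0.0455 q6 -1.0661903545921767
->  [ 0.5793  0.2905 -0.1656] 0.23904160352679849 mm [ 463.4689  232.4333 -132.4801] deg 28.684992423215817
```

move_arm --deltas '[[[0, 0, -0.06, 0, 1], [0, 0, -0.12, 0, 1], [0, 0, -0.167, 0, 1], [0.576, 0.291, -0.167, 0.24, 1], [0.576, 0.291, -0.167, 0.24, 1], [0.576, 0.291, -0.167, 0.24, 1], [0.576, 0.291, -0.167, 0.24, 1], [0.576, 0.291, -0.167, 0.24, 1], [0.576, 0.291, -0.167, 0.24, 1], [0.576, 0.291, -0.167, 0.24, 1], [0.576, 0.291, -0.167, 0.24, 1], [0.576, 0.291, -0.167, 0.24, 1]]]'

```text
clock: 12.9
position: [0.5041, 0.1486, 0.1609]
ee_rot: [0.001, 0.749, 0.662, 0.001]
contact_force: [0.5, 0.3, -0.9]
width: 0.0453
gripper_force: 40.8
```

move_arm --deltas '[[[0, 0, 0, 0, 1], [0, 0, 0, 0, 1], [0, 0, 0, 0, 1]]]'

```text
clock: 13.2
position: [0.5039, 0.1457, 0.1602]
ee_rot: [0.0, 0.75, 0.662, -0.0]
contact_force: [-0.1, 0.6, -1.7]
width: 0.0452
gripper_force: 40.9
```

```bash
python3 go.py .5101 .2248 .16 -7
```

```text
clock 13.2 pos [0.5039 0.1457 0.1602] yaw -7.12 F [-0.068   0.5566 -1.7409] M [-0.0051  0.0401  0.0546] w 0.0452 q6 0.27362559980214113
->  [ 0.0991 -0.0046  0.0002] -0.0009588282789953458 mm [79.2628 -3.6488  0.1682] deg -0.1150593934794415
```

move_arm --deltas '[[[0.05, -0.0046, 0, -0.001, 1], [0.0991, -0.0046, 0, -0.001, 1], [0.0991, -0.0046, 0, -0.001, 1], [0.0991, -0.0046, 0, -0.001, 1], [0.0991, -0.0046, 0, -0.001, 1]]]'

```text
clock: 13.7
position: [0.5101, 0.2238, 0.1599]
ee_rot: [0.0, 0.749, 0.662, -0.0]
contact_force: [0.9, -0.5, -1.3]
width: 0.0455
gripper_force: 40.9
```

```bash
python3 go.py .5101 .2248 .109 -7 && python3 - <<'E'
from h import *
S=avg('scene',3);np.save('S3.npy',S)
u,v=proj('scene',[.51,.224,.12])[0].astype(int);print(u,v)
z=cv2.resize(S[v-30:v+30,u-40:u+40],(800,600),interpolation=cv2.INTER_CUBIC)
cv2.imwrite('pics/s3.png',np.clip((z-10)*2,0,255).astype(np.uint8))
E
```

```text
clock 13.7 pos [0.5101 0.2238 0.1599] yaw -7.08 F [ 0.9447 -0.5266 -1.3198] M [-0.0106  0.0142 -0.0171] w 0.0455 q6 0.4127944764701456
->  [ 0.0013 -0.0002  0.0636] -0.0006978428526278909 mm [ 1.0768 -0.1518 50.9034] deg -0.0837411423153469
347 142
```

View pics/s3.png

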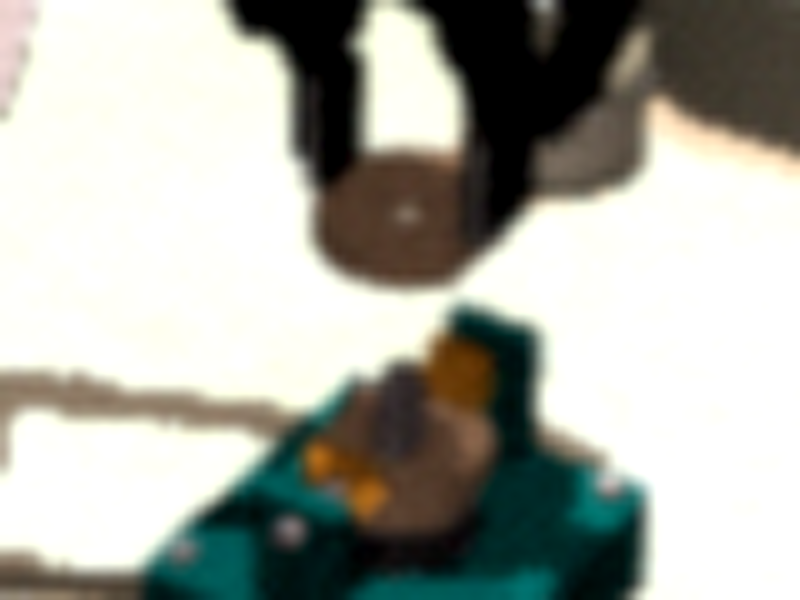

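Disc B is held level, with its hole at zoom pixel (405,213), directly above the shaft top at (405,370). It sits in the grip just as A did, so I'll descend at the same place.

move_arm --deltas '[[[0.0013, 0, 0.02, 0, 1], [0.0013, 0, 0.04, 0, 1], [0.0013, 0, 0.05, 0, 1], [0.0013, 0, 0.056, 0, 1], [0.0013, 0, 0.06, 0, 1], [0.0013, 0, 0.063, 0, 1], [0.0013, 0, 0.063, 0, 1]]]' --squeeze 60

```text
clock: 14.55
position: [0.5107, 0.226, 0.1099]
ee_rot: [0.001, 0.749, 0.663, -0.0]
contact_force: [0.1, -3.1, 0.3]
width: 0.044
gripper_force: 61.2
```

move_arm --deltas '[[[0, 0, 0.0025, 0, 1], [0, 0, 0.005, 0, 1], [0, 0, 0.0075, 0, 1], [0, 0, 0.0075, 0, 1]]]'

```text
clock: 14.95
position: [0.5105, 0.225, 0.1038]
ee_rot: [0.001, 0.748, 0.663, -0.001]
contact_force: [-0.2, -5.6, 1.5]
width: 0.0442
gripper_force: 61.4
```

```bash
python3 go.py .5101 .2248 .068 -7
```

```text
clock 14.95 pos [0.5105 0.225  0.1038] yaw -6.91 F [-0.2341 -5.5835  1.5129] M [-1.1373  0.0051  0.0076] w 0.0442 q6 0.41500365303554665
->  [-0.0001 -0.0005  0.0448] 0.0007231733694358885 mm [-0.086  -0.3867 35.8023] deg 0.08678080433230662
```

The shaft pushes the disc towards -y with 5.6 N, so I'll shift about 1.5 mm that way.

move_arm --deltas '[[[-0.001, 0, 0, 0, 1], [-0.002, 0, 0, 0, 1], [-0.002, 0, 0, 0, 1], [-0.002, 0, 0, 0, 1]]]'

```text
clock: 15.35
position: [0.5104, 0.2248, 0.1037]
ee_rot: [0.0, 0.749, 0.663, 0.0]
contact_force: [0.9, -4.5, 2.0]
width: 0.0439
gripper_force: 61.5
```

```bash
python3 go.py .5101 .2248 .0911 -7
```

```text
clock 15.35 pos [0.5104 0.2248 0.1037] yaw -6.96 F [ 0.9438 -4.4968  1.9726] M [-0.8258 -0.1312 -0.0149] w 0.0439 q6 0.4123730852538702
->  [-0.     -0.0004  0.0158] 0.00029599249155983404 mm [-0.0195 -0.3501 12.6286] deg 0.03551909898718009
```

move_arm --deltas '[[[-0.001, 0, 0, 0, 1], [-0.002, 0, 0, 0, 1], [-0.002, 0, 0, 0, 1], [-0.002, 0, 0, 0, 1]]]'

```text
clock: 15.75
position: [0.5098, 0.2241, 0.1034]
ee_rot: [-0.001, 0.749, 0.663, 0.0]
contact_force: [-0.3, -0.4, -1.0]
width: 0.0444
gripper_force: 61.0
```

```bash
python3 go.py .5101 .2248 .0911 -7
```

```text
clock 15.75 pos [0.5098 0.2241 0.1034] yaw -6.99 F [-0.2566 -0.4314 -0.9913] M [-0.0506  0.0253  0.0068] w 0.0444 q6 0.4097398930676246
->  [0.0009 0.0003 0.0154] 4.9909866001958864e-05 mm [ 0.691   0.2077 12.3012] deg 0.005989183920235064
```

move_arm --deltas '[[[-0.0008, 0, 0.003, 0, 1], [-0.0008, 0, 0.006, 0, 1], [-0.0008, 0, 0.009, 0, 1], [-0.0008, 0, 0.012, 0, 1], [-0.0008, 0, 0.0155, 0, 1], [-0.0008, 0, 0.0155, 0, 1]]]'

```text
clock: 16.35
position: [0.5104, 0.2228, 0.0911]
ee_rot: [0.0, 0.749, 0.663, 0.0]
contact_force: [1.0, -0.8, 1.5]
width: 0.0444
gripper_force: 61.9
```

```bash
python3 go.py .5101 .2248 .08 -7
```

```text
clock 16.35 pos [0.5104 0.2228 0.0911] yaw -6.97 F [ 0.9556 -0.7757  1.5171] M [-0.0537 -0.1792  0.0066] w 0.0444 q6 0.408681395680212
->  [ 0.0024 -0.0006  0.0139] 0.00021553262619467735 mm [ 1.9327 -0.505  11.0825] deg 0.025863915143361282
```

move_arm --deltas '[[[0, 0, 0.003, 0, 1], [0, 0, 0.006, 0, 1], [0, 0, 0.009, 0, 1], [0, 0, 0.0115, 0, 1], [0, 0, 0.0138, 0, 1], [0, 0, 0.0138, 0, 1]]]'

```text
clock: 16.95
position: [0.51, 0.2227, 0.0799]
ee_rot: [0.0, 0.749, 0.663, -0.0]
contact_force: [1.0, -1.0, 2.5]
width: 0.0442
gripper_force: 62.0
```

```bash
python3 go.py .5101 .2248 .072 -7
```

```text
clock 16.95 pos [0.51   0.2227 0.0799] yaw -6.97 F [ 1.0409 -1.0061  2.499 ] M [-0.2236 -0.2405 -0.0286] w 0.0442 q6 0.40863312655915307
->  [ 0.0026 -0.0002  0.0098] 0.00024182783822581654 mm [ 2.1115 -0.1997  7.8576] deg 0.029019340587097986
```

move_arm --deltas '[[[0, 0, 0.003, 0, 1], [0, 0, 0.006, 0, 1], [0, 0, 0.0085, 0, 1], [0, 0, 0.011, 0, 1], [0, 0, 0.011, 0, 1]]]'

```text
clock: 17.45
position: [0.51, 0.2228, 0.071]
ee_rot: [0.0, 0.749, 0.663, 0.0]
contact_force: [1.4, -2.3, 3.4]
width: 0.044
gripper_force: 62.3
```

move_arm --deltas '[[[0, 0, 0.001, 0, 1], [0, 0, 0.0015, 0, 1], [0, 0, 0.0015, 0, 1]]]'

```text
clock: 17.75
position: [0.51, 0.2228, 0.0701]
ee_rot: [0.0, 0.749, 0.663, 0.0]
contact_force: [0.8, -2.6, 3.9]
width: 0.0438
gripper_force: 62.3
```

```bash
python3 go.py .5101 .2248 .067 -7
```

```text
clock 17.75 pos [0.51   0.2228 0.0701] yaw -6.97 F [ 0.7903 -2.5984  3.8714] M [-0.4309 -0.2086 -0.0196] w 0.0438 q6 0.408681541523025
->  [ 0.0025 -0.0002  0.0039] 0.00022799664104695695 mm [ 1.9943 -0.1586  3.1209] deg 0.027359596925634833
```

move_arm --deltas '[[[0, 0, 0.001, 0, 1], [0, 0, 0.002, 0, 1], [0, 0, 0.002, 0, 1]]]'

```text
clock: 18.05
position: [0.5099, 0.2229, 0.0684]
ee_rot: [-0.0, 0.749, 0.663, 0.0]
contact_force: [1.8, -2.3, 4.5]
width: 0.0441
gripper_force: 62.4
```

move_arm --deltas '[[[0, 0, 0.0008, 0, 1], [0, 0, 0.0015, 0, 1], [0, 0, 0.0015, 0, 1]]]'

```text
clock: 18.35
position: [0.51, 0.2228, 0.0682]
ee_rot: [0.0, 0.749, 0.663, 0.0]
contact_force: [-0.8, -3.9, 10.4]
width: 0.044
gripper_force: 64.0
```

The force jumped to 10 N at the follower's hard stop, so the disc has passed the catches. I'll release and lift.

move_arm --deltas '[[[0, 0, -0.001, 0, -1], [0, 0, -0.001, 0, -1], [0, 0, -0.001, 0, -1], [0, 0, -0.001, 0, -1], [0, 0, -0.001, 0, -1], [0, 0, -0.05, 0, -1], [0, 0, -0.1, 0, -1], [0, 0, -0.16, 0, -1], [0, 0, -0.16, 0, -1], [0, 0, -0.16, 0, -1]]]'

```text
clock: 19.35
position: [0.5104, 0.2231, 0.1965]
ee_rot: [0.001, 0.749, 0.663, 0.001]
contact_force: [0.3, 0.2, -0.8]
width: 0.0855
gripper_force: 0.0
```

```bash
python3 - <<'E'
from h import *
S=avg('scene',4);s=manip.get_state();print(s['clock'],s['position'],s['contact_force'])
u,v=proj('scene',[.51,.224,.08])[0].astype(int)
z=cv2.resize(S[v-24:v+24,u-30:u+30],(600,480),interpolation=cv2.INTER_CUBIC)
cv2.imwrite('pics/s4.png',np.clip((z-10)*2,0,255).astype(np.uint8))
E
```

```text
19.55 [0.5087 0.2225 0.1934] [-0.4229  0.4104 -0.6901]
```

View pics/s4.png

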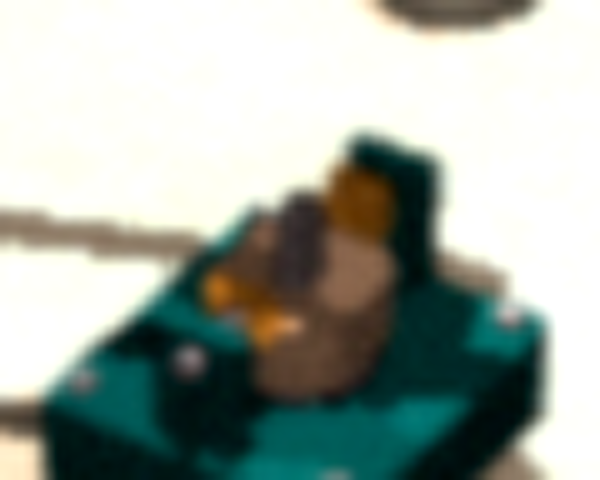

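The stack is now two discs thick. Its top face is at the same level as before, under both brass catches at (250,310) and (360,200), which look closed. I'm handing the job in.

```bash
python3 -c "
from rig import manip
print(manip.sign_off())"
```

```text
the job is handed in; nothing more can be done
None
```

Both discs are on the shaft, stacked flat under catches that look closed in the last picture; I handed the job in at about 19.6 s, and the sign-off returned no verdict.

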